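# Index the lidding carousel one station and press the lid home

### The arm

A 6-joint arm with a two-finger parallel gripper is mounted at the origin on the work surface. World frame = base frame: x ahead of the robot, y to its left, z up, the work surface at z = 0. Lengths are in m, angles in degrees, forces in N, time in s.
With the tool pointing down it reaches from about 0.25 to 0.8 m from the base axis. Payload 3.9 kg.
Tool frame: the origin (TCP) lies between the finger pads; the fingertips stand ahead of it and the grasp point (between the pads) is the TCP (ctrl.nose_length is the z of the fingertips in the tool frame, in m); z points along the fingers, y is the line along which they close (so a half turn about z gives the same grasp; the last joint's range is limited). The gripper opens to 85 mm and grips with 20 to 120 N. Pads are 22 mm wide; open, the fingers measure 114 mm over their backs; the gripper's body (76 mm by 85 mm) begins 54 mm behind the grasp point. The pads swing forward as they close: fully open they stand 13 mm farther back than shut.
Start: joints at [-63.255, 14.897, -7.913, 67.191, 0, 90], TCP at [0.236, -0.469, 0.25] pointing down, gripper open.
Joint ranges: [-159.42, 159.42], [-47.68, 98.78], [-73.54, 78.23], [-108.79, 121.32], [-90, 84.71], [-180, 180]. Speed limits (degrees/s): [147.25, 147.25, 180, 180, 180, 180].

### API

Orientations are given as a 3x3 rotation matrix whose columns are the frame's x, y, z axes.
In Python, from workcell import ctrl, solver, telemetry, viewer, close_job gives the robot as it stands. Calls block until the motion is done:
- ctrl.movep(position, orientation): joint-space move of the TCP to a pose.
- ctrl.move_l(position, rate=0.15, orientation=None): straight line of the TCP; orientation=None keeps the orientation; rate is the mean speed in m/s.
- ctrl.set_joints(angles): joint-space move.
- ctrl.grip(opening): finger opening in m; the grip force is fixed at half the most; returns when the fingers have stopped.
- ctrl.hold(seconds).
- solver.ik(position, orientation): joint angles nearest the present ones, or None.
- telemetry.read_state(): the state.
- viewer.capture(name): name is "scene" or "top" or "wrist"; returns the picture (480x640x3 uint8, red, green, blue); there is no depth.
- viewer.get_calibration(name): a dict with "intrinsics" (3x3 intrinsics, pixels), "eye" and "orientation" of the camera in the world. Camera axes: x right, y up, looking along -z (the intrinsics and any distortion apply to the point x, -y, -z); pixel columns grow to the right and rows downward; lengths in m; the calibration is good to about 2 mm. The wrist camera is an equidistant fisheye: a pixel r from the principal point sees the ray r / f radians off the axis. A picture is of the moment at which its call begins: read the wrist's pose just before it. get_calibration takes no time and is no camera call; for the wrist camera it gives the pose at the moment of the call.
A pose or a line that the arm cannot do raises ctrl.IKError and nothing moves.
- close_job(): hands the job in; it is judged then, once.
The state is a dict: "t": time; "joint_positions": joint angles; "dq": joint speeds; "joint_efforts": joint torques, N m; "tool_pos": TCP position; "orientation": TCP orientation; "ft_force": force on the tool from outside, world axes, zero at the start; "torque": the same for the moment, N m; "grip_width": finger opening in m; "gripper_force": force on a finger pad.
Only numpy, scipy, OpenCV 4.12 (cv2) and the standard library are available. Lean on these libraries where they do the work, as an engineer would, in place of code of your own. Each camera call takes 0.05 s, during which the arm holds its last target. There are 200 camera calls.

### The job

The carousel of the small lidding machine was left half-way between two stations: push it by its upright pegs, the short way round, until the tub with the loose lid is under the press and the carousel has dropped fully home in its next detent. Then push the press knob down until the lid is fully home on the tub, and let the knob rise again. Do not handle the tubs or the lid directly, push with no more than 30 N anywhere, and leave the other things on the bench where they are.

Things in the scene. Friction and masses are not known exactly. Their poses are not given: they have to be found in the camera images.
- machine: fixed aluminium base of the lidding machine: round foot 270 mm across; on its +x side a column carries a head over the carousel. Origin on the bench below the carousel's axis, z up. The head covers x = 55 to 190 mm, y = -21 to 21 mm, z = 142 to 168 mm; the column x = 154 to 190 mm, y = -25 to 25 mm, from the bench up.
- carousel: steel index table, disc 256 mm across, 10 mm thick, turning either way about the vertical z through its origin; origin at the centre of its underside, 40 mm above the bench. Three nests (12 mm high posts) 80 mm from the axis at 60, 180 and 300 degrees from its x axis. It starts half-way between stations, its x axis along the machine's (within 0.5 degree), tubs at +60 and -60 (300).
- peg (a point): top centre of the carousel's push peg at 90 degrees from the carousel's x axis. There are six such upright steel pegs, 12 mm thick, from the disc's top (50 mm above the bench) to 110 mm above the bench, 115 mm from the axis, at 30, 90, 150, 210, 270 and 330 degrees. Pushed sideways, they turn the carousel.
- detent (a point): top centre of the fixed detent housing, 56 mm wide, 44 mm high, beside the disc. In it a sprung roller drops between two pins under the disc's rim, once per station. The detent is set by hand: the next one is home after a turn of 56 to 64 degrees from the start, either way, and the tub then stands up to 8 mm from the press axis.
- detent_pin (a joint): radial lift of the detent's sprung pin, m, growing outwards; its black-ended tail sticks out of the housing, away from the disc. About -0.0012 between detents, 0.002 on a crest, -0.0003 fully home in a detent; -0.0008 to 0.0007 counts as home.
- hub (a point): top centre of the hub, 62 mm above the bench, on the axis. At a peg, turning takes about 4.5 N (stiff bearing). The push rises to about 12 N 6 degrees before the seat, falls below 2 N past the crest 3 degrees before it, and rises abruptly at the seat; over 12 N there climbs out again. Left over 0.5 degree off the seat, it stays off; closer, it settles by itself.
- tub: the lidded tub: white plastic, 54 mm across, 52 mm high, standing loose in a nest, with a lid laid on it that closes it from above. Origin at the centre of its underside, 50 mm above the bench at the start; z up. It must not be handled or leave its nest.
- open_tub: the open tub: same size, without lid, in the nest on the other side of the press at the start. Origin at the centre of its underside. Must stay in its nest.
- lid (a joint): how far the lid has been pressed onto the tub: 0 to 0.001 at the start, 0.006 m fully home (hard stop). It slides down stiffly, about 6 N, and stays where it is left.
- lid_top (a point): centre of the top of the lid (disc 59 mm across, 11 mm thick), 62 mm above the tub's underside at joint 0, 56 mm when home.
- press_axis (a point): point of the machine on the press axis at the height of the carousel's top, 50 mm above the bench.
- press (a joint): travel of the press plunger: 0 up, growing downward, 0.028 m at most. A spring returns it (about 2 N at the top, 5 N at 22 mm). Its 40 mm foot meets the raised lid after 16 mm (17 at most) and the lid is home at about 22 mm. Pushing the lid home takes some 10 to 11 N at the knob, after which the force rises steeply against a hard stop.
- press_top (a point): centre of the flat top of the black press knob (46 mm across), 218 mm above the bench when up; it goes straight down.
- scale: bystander: bench scale, 150 x 140 x 38 mm, origin at the centre of its underside.
- scraper: bystander: steel bench scraper lying flat, handle bar 110 mm along its y through the origin, 30 mm high, blade 105 mm towards its +x.
- butter_pack: bystander: foil-wrapped block, 120 x 75 x 55 mm, origin at the centre of its underside.

How it is judged:
By the outcome, as a careful person would: the job done as asked, in the order asked, and still so for the second after the job is handed in, with the robot touching nothing.
It also fails if it takes over 72 s, if anything falls off the work surface, if the arm or the gripper's body presses on something with over 40 N, if the wrist force passes 120 N, or if a joint passes its speed limit or range.

## Working session

There is one attempt and no reset: what is moved stays moved. The work goes in short steps, each a Python script; the robot and the scene stay as the last script left them, time stands still between calls to the robot, and variables do not carry over. Pictures are saved under pics/ and viewed, at most 10 in all, crops included, and the job is handed in when it is done.

```bash
ls; mkdir -p pics
python3 - <<'E'
from workcell import ctrl, solver, telemetry, viewer
import cv2, numpy as np
for n in ("scene","top"):
    im=viewer.capture(n); cv2.imwrite(f"pics/{n}0.png",im[:,:,::-1]); c=viewer.get_calibration(n); print(n,c)
s=telemetry.read_state(); print(s["t"],s["tool_pos"],s["orientation"],s["ft_force"],ctrl.nose_length)
E
```

```text
pics
scene {'intrinsics': array([[485.50295411,   0.        , 311.30706296],
       [  0.        , 485.50295411, 245.08740037],
       [  0.        ,   0.        ,   1.        ]]), 'eye': array([ 1.14145181, -0.25343418,  1.03463069]), 'orientation': array([[ 0.33622891, -0.74819777,  0.57197047],
       [ 0.94163408,  0.25637443, -0.2181683 ],
       [ 0.01659444,  0.61194138,  0.79072901]])}
top {'intrinsics': array([[445.03601863,   0.        , 320.92425365],
       [  0.        , 445.03601863, 242.14450719],
       [  0.        ,   0.        ,   1.        ]]), 'eye': array([0.36050861, 0.02214688, 1.13995476]), 'orientation': array([[-0.00186798,  0.9879107 , -0.15501276],
       [-0.99999576, -0.00149883,  0.00249828],
       [ 0.00223574,  0.15501677,  0.98790931]])}
0.1 [ 0.23600277 -0.46834393  0.24956091] [[ 8.93023850e-01  4.50008662e-01 -7.79699955e-04]
 [ 4.50009337e-01 -8.93022596e-01  1.49670249e-03]
 [-2.27605937e-05 -1.68746328e-03 -9.99998576e-01]] [ 0.73028206  0.21100699 -0.04297431] 0.019
```

View pics/scene0.png

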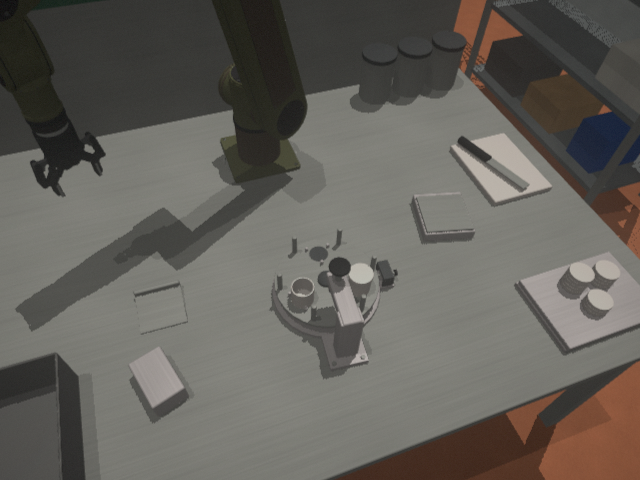

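View pics/top0.png

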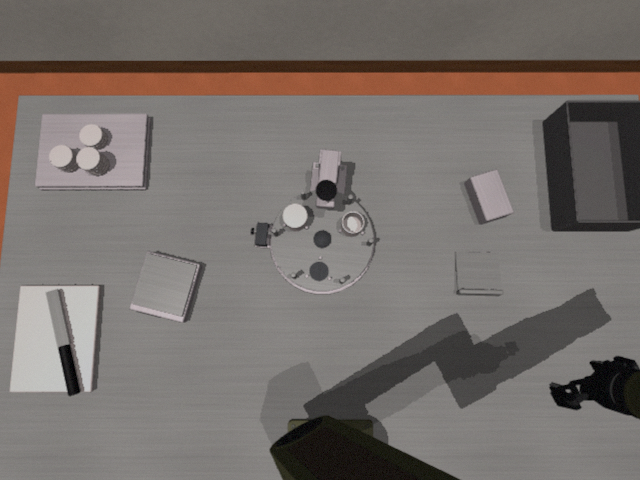

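The scene view shows the machine around (330,290), the lidded tub at (361,278) and the open tub at (302,292). The top view shows the hub at (322,239), knob (326,190), lidded tub (295,215) on the +y side, and detent (262,234). I'll enlarge the top view for the pegs.

Run:
```python
import cv2
im=cv2.imread("pics/top0.png")[140:310,235:395]; cv2.imwrite("pics/topc.png",cv2.resize(im,None,fx=3.5,fy=3.5,interpolation=cv2.INTER_CUBIC))
im=cv2.imread("pics/scene0.png")[220:380,255:415]; cv2.imwrite("pics/scenec.png",cv2.convertScaleAbs(cv2.resize(im,None,fx=3.7,fy=3.7,interpolation=cv2.INTER_CUBIC),alpha=1.4))
```

```text
(no output)
```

View pics/topc.png

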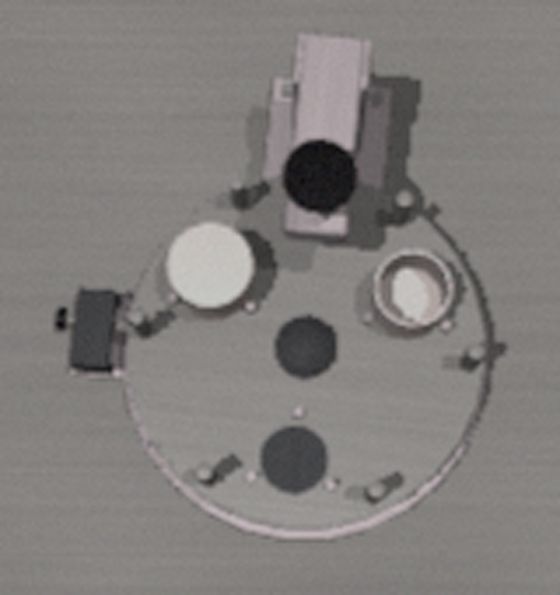

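View pics/scenec.png

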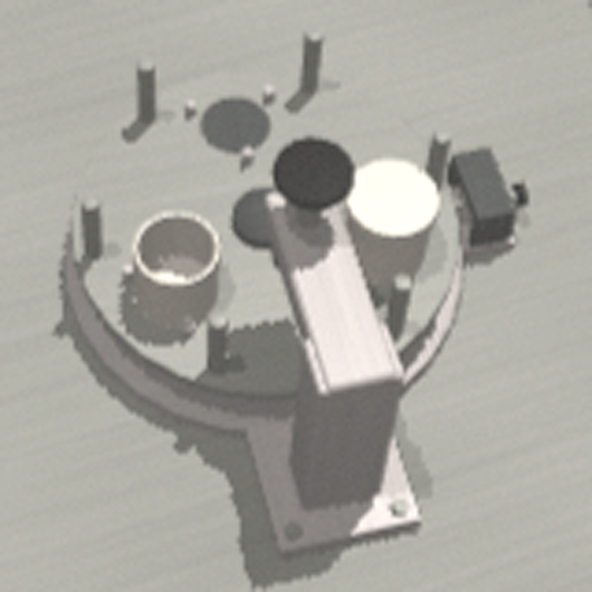

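The pegs and hub are clear. In crop pixels, the peg tops are at (134,315), (206,474), (375,492), (476,354) and (405,198), and the knob is at (320,176). The lidded tub is on the +y side at +60, so the carousel must turn -60 (clockwise from above). The near nest is empty, so the peg at 210 can be pushed to 150.

```bash
cat > h.py <<'E'
from workcell import ctrl, solver, telemetry, viewer
import numpy as np, cv2
def ray(n,px,z):
    c=viewer.get_calibration(n);K=c["intrinsics"]
    d=c["orientation"]@np.array([(px[0]-K[0,2])/K[0,0],-(px[1]-K[1,2])/K[1,1],-1])
    return c["eye"]+d*(z-c["eye"][2])/d[2]
def st(n=1):
    ss=[]
    for _ in range(n):
        if n>1: ctrl.hold(0.02)
        ss.append(telemetry.read_state())
    return ss[-1],np.mean([s["ft_force"] for s in ss],0)
E
python3 - <<'E'
from h import *
T=lambda p:((p[0]+.5)/3.5-.5+235,(p[1]+.5)/3.5-.5+140)
S=lambda p:((p[0]+.5)/3.7-.5+255,(p[1]+.5)/3.7-.5+220)
t=telemetry.read_state()["t"]
P={}
for k,z,a,b in [("hub",.062,(306,347),None),("knob",.218,(320,176),(314,173)),("lid",.112,(210,265),(393,199)),("p90",.11,(134,315),(441,138)),("p150",.11,(206,474),(313,38)),("p210",.11,(375,492),(146,67)),("p270",.11,(476,354),(91,206)),("p330",.11,(405,198),(218,322)),("p30",.11,(236,195),(402,279))]:
    A=ray("top",T(a),z);B=ray("scene",S(b),z) if b else None
    P[k]=A; print(k,A.round(4),None if B is None else B.round(4))
# fit axis & angle: p_i = c + .115*(cos(phi+a))
for keys in (["p90","p150","p210","p270","p330"],):
  from scipy.optimize import least_squares
  f=lambda x:np.concatenate([P[k][:2]-x[:2]-.115*np.array([np.cos(x[2]+np.radians(int(k[1:]))),np.sin(x[2]+np.radians(int(k[1:])))]) for k in keys])
  r=least_squares(f,[.4,0,0]);print(r.x[:2],np.degrees(r.x[2]),r.fun.round(4))
d=P["knob"]-P["hub"];print("hub-knob",np.hypot(*d[:2]),np.degrees(np.arctan2(d[1],d[0])))
print(st(5)[1])
c=r.x[:2];
for a in (225,222,150,155):
  th=r.x[2]+np.radians(a); p=np.array([*(c+.115*np.array([np.cos(th),np.sin(th)])),.09])
  tx=np.array([np.sin(th),-np.cos(th),0]) # clockwise tangent
  for s in(1,-1):
    R=np.column_stack([s*tx,np.cross([0,0,-1],s*tx),[0,0,-1]]); print(a,s,p,solver.ik(p,R))
print(solver.ik([P["knob"][0],P["knob"][1],.25],np.array([[1,0,0],[0,-1,0],[0,0,-1.]])))
E
```

```text
hub [0.538  0.0166 0.062 ] None
knob [0.6181 0.0086 0.218 ] [0.6218 0.0082 0.218 ]
lid [0.5859 0.0815 0.112 ] [0.5888 0.0814 0.112 ]
p90 [0.5521 0.1324 0.11  ] [0.5541 0.1299 0.11  ]
p150 [0.445  0.0832 0.11  ] [0.4503 0.0829 0.11  ]
p210 [ 0.433  -0.0285  0.11  ] [ 0.4377 -0.0304  0.11  ]
p270 [ 0.5252 -0.097   0.11  ] [ 0.5313 -0.0975  0.11  ]
p330 [ 0.6327 -0.0508  0.11  ] [ 0.6351 -0.0511  0.11  ]
p30 [0.635  0.0642 0.11  ] [0.6433 0.0641 0.11  ]
[0.53863741 0.01713421] -6.206963821153673 [ 0.001   0.0009 -0.0008 -0.0019 -0.0005  0.0007 -0.001   0.0002  0.0013
  0.    ]
hub-knob 0.08047856167700095 -5.691458249241107
[0.13051173 0.28189315 0.38102862]
225 1 [ 0.44900479 -0.05491433  0.09      ] [ -6.97277912  15.73765648 -33.33656697  40.92577654   0.
  44.2341847 ]
225 -1 [ 0.44900479 -0.05491433  0.09      ] [  -6.97277912   15.73765648  -33.33656697   40.92577654    0.
 -135.7658153 ]
222 1 [ 0.4453569  -0.05012458  0.09      ] [ -6.42157314  15.3828333  -33.87248892  40.74467778   0.
  47.78539068]
222 -1 [ 0.4453569  -0.05012458  0.09      ] [  -6.42157314   15.3828333   -33.87248892   40.74467778    0.
 -132.21460932]
150 1 [0.44584523 0.08506514 0.09      ] [ 10.80193625  15.86795914 -33.13887194  40.99316893   0.
 137.00890007]
150 -1 [0.44584523 0.08506514 0.09      ] [ 10.80193625  15.86795914 -33.13887194  40.99316893   0.
 -42.99109993]
155 1 [0.44027776 0.07671927 0.09      ] [  9.88465547  15.27608062 -34.0330322   40.69088718   0.
 131.09161929]
155 -1 [0.44027776 0.07671927 0.09      ] [  9.88465547  15.27608062 -34.0330322   40.69088718   0.
 -48.90838071]
[   0.79792506   24.21895051    5.9861218    71.76717128    0.
 -179.20207494]
```

```bash
cat >> h.py <<'E'
C=np.array([.540,.0168]); PHI=-6.2; RR=.115
def pose(a,z=.09):
    th=np.radians(PHI+a); tx=np.array([np.sin(th),-np.cos(th),0])
    return np.array([*(C+RR*np.array([np.cos(th),np.sin(th)])),z]),np.column_stack([tx,np.cross([0,0,-1],tx),[0,0,-1]])
def arc(a,rate=.05):
    p,R=pose(a); ctrl.move_l(p,rate,R)
def tang(f,a): return float(-f@pose(a)[1][:,0])  # resistance against the push
E
python3 - <<'E'
from h import *
ctrl.grip(0.0)
p,R=pose(237,.25); ctrl.movep(p,R)
ctrl.move_l(pose(237)[0],.12)
s,f0=st(10); print(s["t"],s["tool_pos"],f0,s["grip_width"])
np.save("f0.npy",f0)
a=237
while a>208:
    a-=1 if a>224 else .5
    arc(a,.03); s=telemetry.read_state(); F=tang(s["ft_force"]-f0,a)
    print(a,round(s["t"],2),round(F,2),end="; ")
    if F>2.5: break
cv2.imwrite("pics/w1.png",viewer.capture("top")[140:310,235:395,::-1])
E
python3 -c "
import cv2;im=cv2.imread('pics/w1.png');cv2.imwrite('pics/w1b.png',cv2.resize(im,None,fx=3.5,fy=3.5))"
```

```text
4.2833 [ 0.46780604 -0.07237593  0.09056713] [-0.07929896 -0.12649014  0.03262155] -8.562302009777608e-05
236 4.53 -0.13; 235 4.78 0.35; 234 5.03 0.47; 233 5.28 0.11; 232 5.53 0.49; 231 5.78 0.84; 230 6.03 0.82; 229 6.28 -0.8; 228 6.53 0.63; 227 6.78 -0.14; 226 7.03 -0.36; 225 7.28 0.1; 224 7.53 0.08; 223.5 7.78 -0.13; 223.0 8.03 -0.06; 222.5 8.28 0.27; 222.0 8.53 -0.69; 221.5 8.78 0.11; 221.0 9.03 -0.71; 220.5 9.28 -0.19; 220.0 9.53 -0.2; 219.5 9.78 0.12; 219.0 10.03 -0.17; 218.5 10.28 0.11; 218.0 10.53 0.28; 217.5 10.78 3.66;
```

View pics/w1b.png

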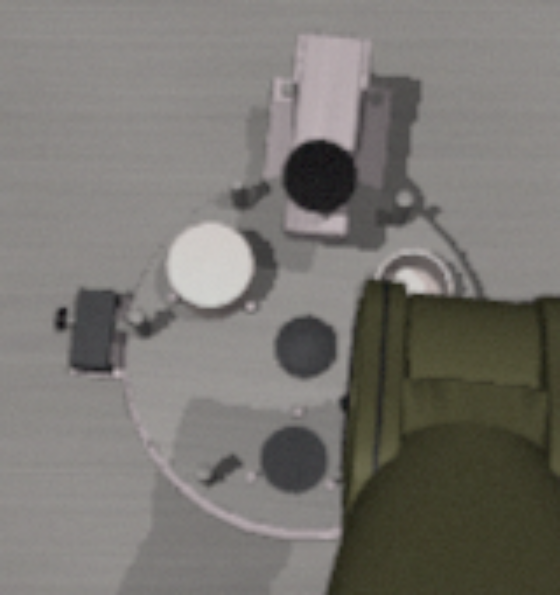

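The arm is now over the near right of the disc, with the tubs undisturbed. Contact was at about 217.6°, as expected. Next I'll push round with force watching.

```bash
cat > push.py <<'E'
from h import *
f0=np.load("f0.npy")
log=[]
def step(a,rate):
    arc(a,rate); s=telemetry.read_state(); F=tang(s["ft_force"]-f0,a); log.append((round(a,2),round(F,1))); return F
a=217.5
while a>168: a-=3.3 if a>171.3 else a-168+1e-9; F=step(a,.04)
crest=False; pk=0
while a>150:
    a-=.15 if crest else .5
    F=step(a,.03); pk=max(pk,F)
    if F>17: break
    if not crest and pk>8 and F<4: crest=True
    elif crest and F>5.5: break
print(log,crest,telemetry.read_state()["t"])
E
python3 push.py
```

```text
[(214.2, 2.0), (210.9, 2.2), (207.6, 2.1), (204.3, 1.1), (201.0, 2.1), (197.7, 1.9), (194.4, 1.6), (191.1, 1.1), (187.8, 1.9), (184.5, 1.8), (181.2, 1.3), (177.9, 1.2), (174.6, 2.3), (171.3, 1.7), (168.0, 2.0), (167.5, 4.1), (167.0, 3.8), (166.5, 3.8), (166.0, 3.8), (165.5, 3.3), (165.0, 3.6), (164.5, 3.1), (164.0, 3.7), (163.5, 3.8), (163.0, 3.6), (162.5, 3.7), (162.0, 4.3), (161.5, 6.1), (161.0, 8.2), (160.5, 11.2), (160.0, 13.1), (159.5, 9.5), (159.0, 7.1), (158.5, 4.7), (158.0, 3.7), (157.85, 2.6), (157.7, 2.5), (157.55, 2.4), (157.4, 1.7), (157.25, 1.4), (157.1, 1.5), (156.95, 0.1), (156.8, 0.6), (156.65, 0.0), (156.5, -0.4), (156.35, -0.1), (156.2, 0.1), (156.05, -1.4), (155.9, 1.0), (155.75, 1.6), (155.6, 3.4), (155.45, 5.3), (155.3, 6.0)] True 25.0833
```

Run:
```python
from h import *
f0=np.load("f0.npy"); a=155.3
_,f=st(5); print("held",tang(f-f0,a))
while a>154.7:
    a-=.1; arc(a,.03); _,f=st(3); F=tang(f-f0,a); print(round(a,2),F)
    if F>7.5: break
for b in (a+3,a+10,a+20): arc(b,.06)
p,R=pose(a+20,.2); ctrl.move_l(p,.2)
print(tang(st(4)[1]-f0,b))
# view from close by, above the robot side of the disc
cv2.imwrite("pics/wr.png",viewer.capture("wrist")[:,:,::-1]); cv2.imwrite("pics/sc2.png",viewer.capture("scene")[:,:,::-1]);cv2.imwrite("pics/top2.png",viewer.capture("top")[:,:,::-1])
im=cv2.imread("pics/sc2.png")[220:380,255:415];im=cv2.convertScaleAbs(cv2.resize(im,None,fx=3.7,fy=3.7,interpolation=cv2.INTER_CUBIC),alpha=1.4); cv2.imwrite("pics/sc2c.png",im)
print(telemetry.read_state()["t"])
```

```text
held 5.722242387113937
155.2 6.519194801498722
155.1 6.419383666068878
155.0 7.14711934703452
154.9 7.545078116104406
-0.12592545553254506
28.4
```

View pics/sc2c.png

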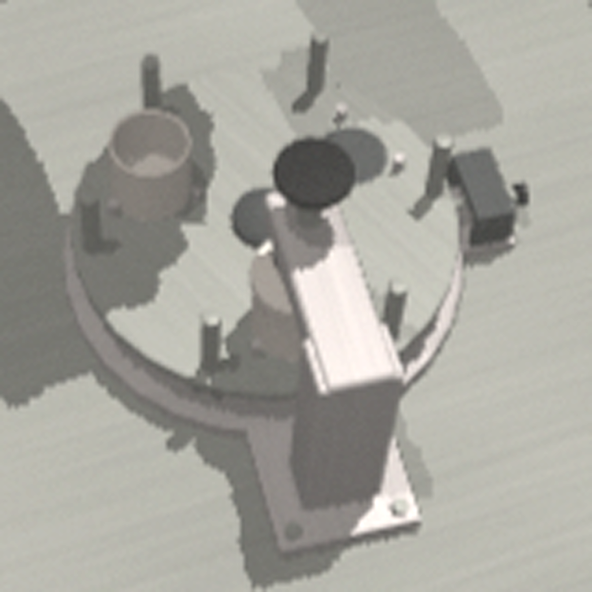

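View pics/wr.png

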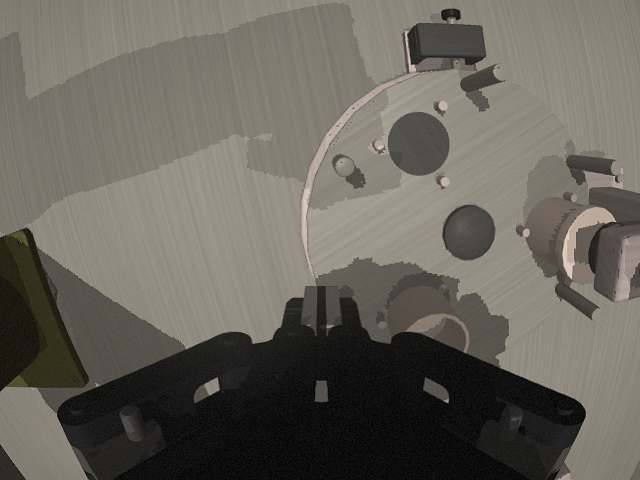

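The wrist view shows the lidded tub under the head at about (570,235), the open tub near (430,325) and the detent housing at (447,42). The crest (about 158.5) and seat (about 155.5) came out 3° apart, as described, and I stopped within about 0.35° of the seat. Now the knob.

```bash
cat > press.py <<'E'
from h import *
s=telemetry.read_state(); p=np.array(s["tool_pos"]); R=np.array(s["orientation"])
K=np.array([.620,.0084])
ctrl.move_l([p[0],p[1],.29],.2); ctrl.move_l([*K,.29],.15); ctrl.move_l([*K,.242],.12)
s,f0=st(10); z=.242; log=[]; best=0
while z>.2095:
    z-=.0015 if z>.2185 else .0004
    ctrl.move_l([*K,z],.02); s=telemetry.read_state(); F=(s["ft_force"]-f0)[2]
    log.append((round(1e3*z,1),round(1e3*s["tool_pos"][2],1),round(F,1)))
    if F>17: break
print(log,(s["ft_force"]-f0)[:2],s["t"])
ctrl.move_l([*K,.225],.04); ctrl.move_l([*K,.29],.12)
print(st(5)[1]-f0)
ctrl.movep(*pose(175.,.29)); ctrl.hold(.3)
for n in("scene","wrist","top"): cv2.imwrite(f"pics/{n}3.png",viewer.capture(n)[:,:,::-1])
im=cv2.imread("pics/scene3.png")[220:380,255:415];cv2.imwrite("pics/sc3c.png",cv2.convertScaleAbs(cv2.resize(im,None,fx=3.7,fy=3.7,interpolation=cv2.INTER_CUBIC),alpha=1.4))
print(telemetry.read_state()["t"])
E
python3 press.py
```

```text
[(240.5, np.float64(240.7), np.float64(-0.2)), (239.0, np.float64(238.8), np.float64(0.0)), (237.5, np.float64(237.3), np.float64(-0.7)), (236.0, np.float64(236.3), np.float64(2.3)), (234.5, np.float64(234.6), np.float64(2.4)), (233.0, np.float64(233.0), np.float64(2.6)), (231.5, np.float64(231.4), np.float64(2.4)), (230.0, np.float64(230.0), np.float64(2.7)), (228.5, np.float64(228.5), np.float64(3.0)), (227.0, np.float64(227.0), np.float64(3.5)), (225.5, np.float64(225.5), np.float64(3.6)), (224.0, np.float64(223.9), np.float64(3.1)), (222.5, np.float64(222.5), np.float64(3.2)), (221.0, np.float64(220.9), np.float64(3.7)), (219.5, np.float64(219.8), np.float64(4.3)), (218.0, np.float64(218.8), np.float64(7.9)), (217.6, np.float64(218.6), np.float64(8.4)), (217.2, np.float64(218.4), np.float64(9.4)), (216.8, np.float64(218.1), np.float64(10.2)), (216.4, np.float64(217.7), np.float64(9.5)), (216.0, np.float64(217.4), np.float64(10.2)), (215.6, np.float64(217.0), np.float64(9.6)), (215.2, np.float64(216.6), np.float64(10.1)), (214.8, np.float64(216.2), np.float64(9.2)), (214.4, np.float64(215.8), np.float64(9.9)), (214.0, np.float64(215.4), np.float64(10.1)), (213.6, np.float64(215.0), np.float64(9.7)), (213.2, np.float64(215.0), np.float64(12.8)), (212.8, np.float64(215.0), np.float64(13.0)), (212.4, np.float64(214.9), np.float64(14.9)), (212.0, np.float64(214.9), np.float64(16.1)), (211.6, np.float64(214.9), np.float64(17.6))] [-5.45660058  0.30731055] 39.175
[ 0.0485402  -0.26289718 -0.4625199 ]
41.6833
```

View pics/sc3c.png

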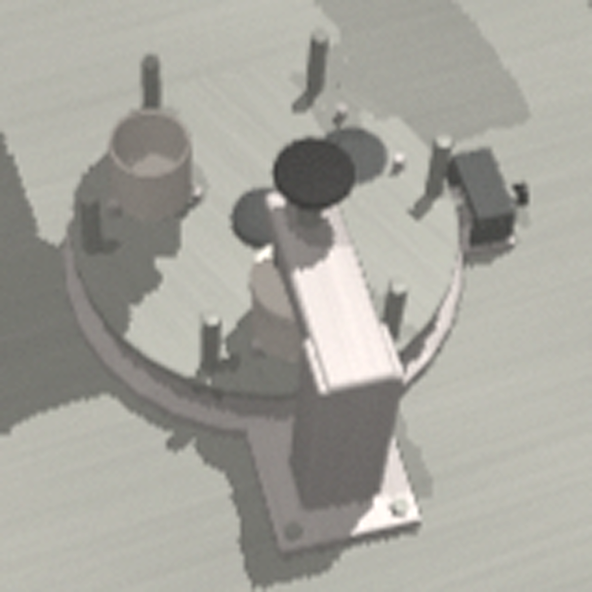

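The knob is back up and the carousel hasn't moved. The lid met the foot at about 16.7 mm and the hard stop came at about 22 mm. Handing in.

```bash
python3 -c "
from workcell import close_job
print(close_job())"
```

```text
the job is handed in; nothing more can be done
None
```

I handed the job in at about 42 s: by the push forces the carousel is home in its next detent with the lidded tub under the press (no direct check of the detent pin), the lid was pressed to its hard stop with at most about 18 N, and the knob is back up.

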